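# Feed a specimen carrier under the scribing guard with a push stick

### The job

Pick up the wooden push stick by its dark handle and use its nose to feed the specimen carrier from the lead-in through the guarded guide channel, past the brake, until it sits snugly against the red sprung buffer, pressing the buffer in gently by a few millimetres but never forcing it near the end of its travel. Leave the carrier nipped there, draw the stick out and stand it back on its sole on the bench, off the jig. Touch the carrier only with the stick, do not force the stick against the jig, and leave the bottle and vial where they stand.

Things in the scene. Friction and masses are not known exactly. Their poses are not given: they have to be found in the camera images.
- jig: Fixed plywood guide jig, 295 long, 110 wide; base (board and plywood) 24 mm thick, from x = -130 to +165 mm, its top is the channel floor. Origin: on the bench under the mouth of the guarded tunnel, on the channel's centreline; x = feed direction along the channel, y to its left, z up. From x = 0 on the channel is 42 mm wide between rails with tops 42 mm above the bench.
- lead_in (a point): Middle of the open lead-in trough on the channel floor, at jig x = -80 mm. The trough runs from x = -128 to -40 mm, 68 mm wide between wooden rails whose tops are 40 mm above the bench; from -40 to 0 mm it funnels down to 42 mm wide.
- guard (a point): Middle of the yellow bar over the tunnel mouth, jig x = 4 mm, its underside 64 mm above the bench. A clear plastic guard with an open window in its roof covers the channel from x = 4 to 124 mm; its highest point is 73 mm above the bench.
- brake (a point): Where a black sprung brake shoe, part of the jig, sticks out of the +y rail into the channel (jig x = 66 mm, with a ramp that begins at 43 mm). It rubs on the carrier from the moment the carrier's front reaches the ramp: the push force then rises by some 3 to 9 N (friction varies) and stays raised. When the stick leaves, it holds the carrier against the buffer's push.
- stop_board: Fixed dark board, 15.5 mm thick, under the jig's plywood (its height counts in the 24 mm), same origin and axes as the jig. It carries the clamped stop with its red sprung buffer: 1.5 N per mm, travel 10 mm, pressed along +x. The stop is set anew each time: the buffer's resting face lies anywhere from jig x = 85 to 110 mm and no reading gives it: find it by feel.
- carrier: Loose wooden slip with a brown lump of rock fixed on it, 56 long (x), 40 wide (y), 12 mm thick, 34 mm high with the lump, 0.15 kg. Origin: centre of its underside. It starts in the lead-in trough on the channel floor, a little off-centre and turned; its long axis x points along the feed direction.
- push_stick: Loose wooden push stick, 0.09 kg, standing on its flat sole. Sole bar 130 long (x from -35 to +95 mm), 24 wide (y), 14 mm high; dark handle 44 long (x -22 to +22 mm), 20 wide (y), from 14 up to 62 mm high. Origin: on the sole under the middle of the handle; x points to the nose, z up.
- stick_nose (a point): Middle of the nose face of the push stick, 95 mm ahead of its origin and 7 mm above its sole.
- stick_grip (a point): Grip point in the middle of the handle, 46 mm above the sole; pinch across the handle's 20 mm width (stick y).
- consolidant: Bystander: brown bottle with a black cap, 54 mm wide, 105 mm high; origin under its centre.
- vial: Bystander: small clear vial with a blue cap, 32 mm wide, 64 mm high; origin under its centre.

How it is judged:
On the way, in this order (a step that is already met when the one before it is completed fails the run):
1. the held stick's nose pushes the carrier into the tunnel mouth (contact force between push_stick and carrier above 0.2 N and contact force between push_stick and the fingers above 1 N and x of carrier in the frame of jig between -0.045 and 0.03 m), for 0.05 s.
2. the held stick presses the carrier against the buffer with at least 2.5 N (contact force between carrier and stop_board above 2.5 N and contact force between push_stick and carrier above 0.5 N and contact force between push_stick and the fingers above 1 N), for 0.2 s.
At the end, for the whole second after the job is handed in: The carrier lies flat in the channel (within 0.12 rad of its direction), at rest, still nipped against the buffer (with more than 0.8 N), and the push stick stands at rest upright on its sole on the bench, off the jig and clear of the carrier (contact force between carrier and stop_board above 0.8 N and linear speed of each of carrier, push_stick below 0.01 m/s and angle between the x axis of carrier and the x axis of jig, either way round below 0.12 rad and x of carrier in the frame of jig above 0.05 m and z of carrier in the frame of jig below 0.028 m and contact force between push_stick and jig below 0.05 N and contact force between push_stick and carrier below 0.05 N and height (world z) of push_stick below 0.005 m and angle between push_stick's own z axis and vertical below 0.06 rad); the robot touches nothing.
It fails at once if the buffer is pressed with more than 12 N (8 mm) (contact force between carrier and stop_board above 12 N).
It fails at once if the fingers or arm touch the carrier (contact force between any of the fingers, the arm and carrier above 0.3 N).
It fails at once if the stick is forced against the jig with more than 25 N (contact force between push_stick and jig above 25 N).
It fails at once if the bottle or vial is shifted by more than 20 mm (distance of any of consolidant, vial from where it was at the start of the episode above 0.02 m).
It also fails if it takes over 72 s, if anything falls off the work surface, if the arm or the gripper's body presses on something with over 40 N, if the wrist force passes 120 N, or if a joint passes its speed limit or range.

### The arm

A 7-joint arm with a two-finger parallel gripper is mounted at the origin on a cart in front of the work surface, level with it; the furniture and walls round the work are solid. World frame = base frame: x ahead of the robot, y to its left, z up, the work surface at z = 0. Lengths are in m, angles in rad, forces in N, time in s.
With the tool pointing down it reaches from about 0.4 to 0.925 m from the base axis. Payload 4.1 kg.
Tool frame: the origin (TCP) lies midway between the tips of the shut fingers; the grasp point (between the pads) lies 19 mm behind it (env.grasp_offset is the z of the grasp point in the tool frame, in m); z points along the fingers, y is the line along which they close (so a half turn about z gives the same grasp; the last joint's range is limited). The gripper opens to 85 mm and grips with 20 to 120 N. Pads are 22 mm wide; open, the fingers measure 114 mm over their backs; the gripper's body (76 mm by 85 mm) begins 54 mm behind the grasp point. The pads swing forward as they close: fully open they stand 13 mm farther back than shut.
Start: joints at [-1.311, 0.398, 0.045, 1.537, -0.019, 1.207, -0.051], TCP at [0.228, 0.609, 0.231] pointing down, gripper open.
Joint ranges: [-2.82, 2.82], [-0.49, 2.23], [-1.37, 1.46], [0, 2.46], [-1.36, 4.5], [0.23, 2], [-2.94, 2.94]. Speed limits (rad/s): [2.57, 2.57, 3.14, 3.14, 3.14, 3.14, 3.14].

### API

Orientations are given as a unit quaternion [x, y, z, w].
In Python, from workcell import sensors, get_image, workorder, env gives the robot as it stands. The module is installed in compiled form; this text tells all that it offers.
- The arm moves only by the shell command python3 -m creep 'ROWS' [FORCE]. ROWS is JSON, a list of rows, each a list of 7 numbers: the shift along the tool's x, y, z scaled (see below), then the turn, a rotation vector about the tool's x, y, z scaled (see below), then the finger opening in mm, from 0 to 85.4. In form: [[tx, ty, tz, wx, wy, wz, hand], ...]. A call has 1 to 5 rows; each row shifts and turns the commanded pose from where the row before left it, along the tool's axes as they then stand; what a row does not reach is not made up. The controller multiplies each number of a shift by 0.25 m and each number of a turn by 30 degrees. A row lasts 1/8 s, in which the tool goes at most 62.5 mm and 10.7 degrees, less where a joint would pass 70% of its speed; a pose out of reach is approached as far as the arm can. A call with a number of a shift or a turn outside -1 to 1 is refused whole. A call with a gripper value outside its range is refused whole. The fingers move at their own pace and stop on an object; FORCE is the grip in N (left out, the last holds). Time passes only in rows, so rows that do not move let the fingers close. It gives the time, the measured TCP pose, the force, the opening and the grip force at its end, in the units of the state.
- sensors.state(): the state, without advancing time (a new reading comes with each control period).
- get_image(name): name is "scene" or "top"; returns a dict with "img" (384x512x3 uint8, blue, green, red), "vfov" (degrees; the focal length in pixels is half the picture's height over the tangent of half this angle, whatever the lens; pixels are square), "cx", "cy" (the principal point, pixels), "world_to_cam" (4x4, takes a point from world to camera coordinates). Camera axes: x right, y down, z forward; pixel columns grow to the right and rows downward; lengths in m; the calibration is good to about 2 mm. A picture is of the moment at which its call begins. There is no depth.
- workorder.finish_job(): hands the job in; it is judged then, once.
The state is a dict: "time_s": time; "joint_pos": joint angles; "qd": joint speeds; "joint_torque": joint torques, N m; "tcp_pos": TCP position; "eef_rot": TCP orientation; "force": force on the tool from outside, world axes, zero at the start; "ft_torque": the same for the moment, N m; "finger_gap": finger opening in m; "finger_force": force on a finger pad.
Only numpy, scipy, OpenCV 4.12 (cv2) and the standard library are available. Lean on these libraries where they do the work, as an engineer would, in place of code of your own. Each camera call takes 0.05 s, during which the arm holds its last target. There are 200 camera calls.

## Working session

There is one attempt and no reset: what is moved stays moved. The work goes in short steps, Python scripts to look and compute and a shell command to move; the robot and the scene stay as the last step left them, time stands still between calls to the robot, and variables do not carry over. Pictures are saved under pics/ and viewed, at most 10 in all, crops included, and the job is handed in when it is done.

```bash
mkdir -p pics
python3 - <<'E'
from workcell import sensors,get_image
import cv2,numpy as np
for n in("scene","top"):
    d=get_image(n); cv2.imwrite(f"pics/{n}0.png",d["img"]); print(n,d["vfov"],d["cx"],d["cy"],np.round(d["world_to_cam"],4).tolist())
s=sensors.state();print({k:s[k] for k in("time_s","tcp_pos","eef_rot","force","finger_gap")})
E
```

```text
scene 53.76141609289157 256.63378426686904 190.21534902673667 [[-0.8556, -0.5173, 0.0183, 0.3182], [-0.2668, 0.4105, -0.872, 0.3006], [0.4436, -0.7509, -0.4892, 0.4293], [0.0, 0.0, 0.0, 1.0]]
top 47.045504614339706 262.6032691019161 186.75603780301805 [[0.0009, -1.0, 0.0014, -0.2733], [-0.9775, -0.0012, -0.2109, 0.5609], [0.2109, -0.0011, -0.9775, 0.8262], [0.0, 0.0, 0.0, 1.0]]
{'time_s': 0.1, 'tcp_pos': array([0.22798704, 0.6080872 , 0.23036358]), 'eef_rot': array([ 1.78327553e-01,  9.83970790e-01, -8.71465517e-04, -9.29270122e-05]), 'force': array([-0.01295558, -0.19663771,  0.30436653]), 'finger_gap': 0.08530669950418586}
```

View pics/top0.png

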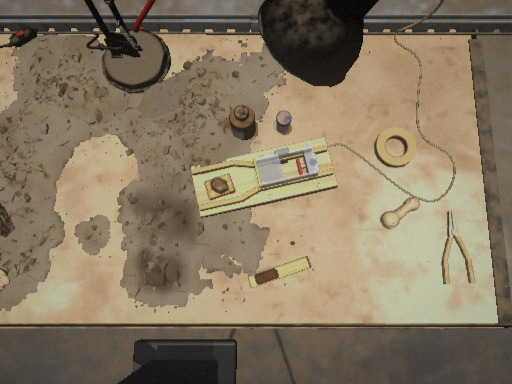

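View pics/scene0.png

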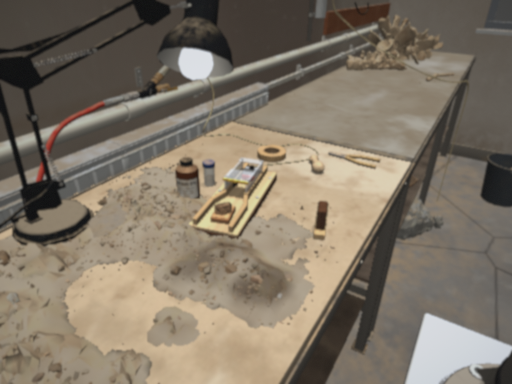

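Run:
```python
import cv2
a=cv2.imread("pics/top0.png")
c=cv2.resize(a[130:220,185:345],None,fx=5,fy=5,interpolation=cv2.INTER_CUBIC)
d=cv2.resize(a[250:295,240:320],None,fx=5,fy=5,interpolation=cv2.INTER_CUBIC)
cv2.imwrite("pics/c1.png",c);cv2.imwrite("pics/c2.png",d)
```

```text
(no output)
```

View pics/c1.png

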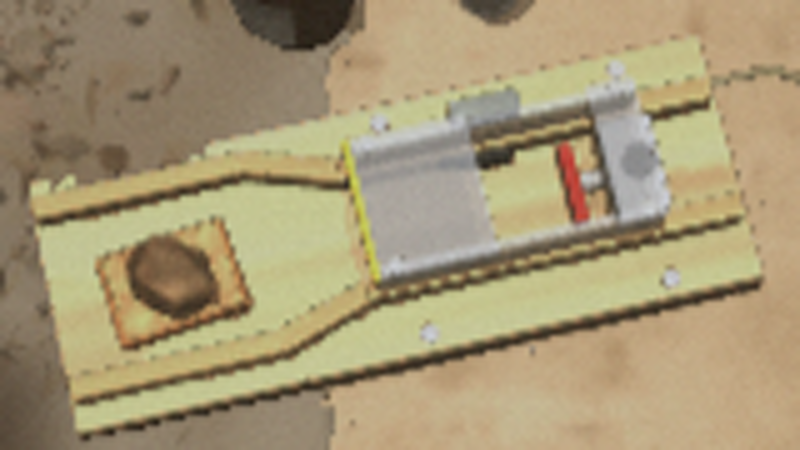

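View pics/c2.png

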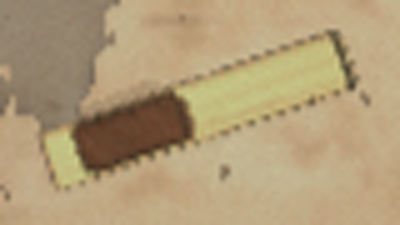

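```bash
cat > h.py <<'E'
import numpy as np
W=np.array([[0.0009,-1,0.0014,-0.2733],[-0.9775,-0.0012,-0.2109,0.5609],[0.2109,-0.0011,-0.9775,0.8262]])
f=192/np.tan(np.radians(47.045504614/2));cx,cy=262.6033,186.7568
def unproj(u,v,z):
    R,t=W[:,:3],W[:,3];C=-R.T@t;d=R.T@np.array([(u-cx)/f,(v-cy)/f,1]);return (C+d*(z-C[2])/d[2])[:2]
def proj(p):
    c=W[:,:3]@np.asarray(p)+W[:,3];return np.array([cx+f*c[0]/c[2],cy+f*c[1]/c[2]])
def crop(p,off,s=5): return (p[0]+.5)/s-.5+off[0],(p[1]+.5)/s-.5+off[1]
def fit(model,world):
    m=np.array(model,float);w=np.array(world);mc,wc=m.mean(0),w.mean(0);a=m-mc;b=w-wc
    th=np.arctan2((a[:,0]*b[:,1]-a[:,1]*b[:,0]).sum(),(a*b).sum())
    R=np.array([[np.cos(th),-np.sin(th)],[np.sin(th),np.cos(th)]]);t=wc-R@mc
    return th,t,np.abs(w-(m@R.T+t)).max()
E
python3 - <<'E'
from h import *
def go(n,model,px,off,z):
    th,t,e=fit(model,[unproj(*crop(p,off),z) for p in px]);print(n,"yaw",round(th,4),np.degrees(th).round(2),"org",t.round(4),"err",e.round(4));return th,t
J=go("jig",[(-.130,.055),(-.130,-.055),(.165,-.055),(.165,.055)],[(32,183),(77,430),(760,277),(700,37)],(185,130),.024)
C=go("car",[(-.028,.02),(.028,.02),(.028,-.02),(-.028,-.02)],[(98,258),(220,218),(250,303),(125,347)],(185,130),.036)
S=go("stk",[(-.035,.012),(-.035,-.012),(.095,-.012),(.095,.012)],[(44,135),(62,189),(350,88),(334,33)],(240,250),.014)
H=go("hnd",[(-.022,.010),(-.022,-.01),(.022,-.01),(.022,.01)],[(75,123),(92,170),(190,138),(175,90)],(240,250),.062)
c,s=np.cos(J[0]),np.sin(J[0]);R=np.array([[c,-s],[s,c]])
for n,q in(("car",C),("stk",S)):print(n,"in jig",(R.T@(q[1]-J[1])).round(4),q[0]-J[0])
for x in(4,):
  for y in (-.03,.03):print("guard bar px",(proj([*(R@[.004,y]+J[1]),.064])-[185,130])*5)
for p in((242,45),(284,118)):pass
print("bottle",unproj(241,113,.105),"vial",unproj(284,117,.064))
E
```

```text
jig yaw -1.3479 -77.23 org [ 0.5892 -0.2575] err 0.0029
car yaw -1.2355 -70.79 org [ 0.5682 -0.1832] err 0.0016
stk yaw -1.2396 -71.02 org [ 0.3847 -0.2783] err 0.0035
hnd yaw -1.2554 -71.93 org [ 0.3861 -0.2798] err 0.0022
car in jig [-0.0771 -0.0041] 0.1124401588446522
stk in jig [-0.0249 -0.2041] 0.10833986109325
guard bar px [376.40221998 282.52681349]
guard bar px [343.994328   141.48289349]
bottle [ 0.70051747 -0.22981485] vial [ 0.70814313 -0.31685545]
```

```bash
python3 -m creep '[[0,0,0,0,0,0.339,60],[0,0,0,0,0,0.339,60],[0,0,0,0,0,0.339,60],[0,0,0,0,0,0.339,60],[0,0,0,0,0,0.339,60]]'
cat > leg.py <<'E'
import sys,json
from h import *
from workcell import sensors
from scipy.spatial.transform import Rotation as Ro
s=sensors.state();p=np.array(s["tcp_pos"]);R=Ro.from_quat(s["eef_rot"])
print("tcp",p.round(4),"a",np.degrees(np.arctan2(*R.as_matrix()[[1,0],0])).round(2),"z",R.as_matrix()[:,2].round(3),"F",np.round(s["force"],2),"gap",round(s["finger_gap"],4),"grip",np.round(s["finger_force"],1),"t",s["time_s"])
for w in sys.argv[1:]:
    w=np.array(json.loads(w));d=R.inv().apply(w-p)/.25;n=int(np.ceil(np.linalg.norm(d)/.25));print("to",w,"total",d.round(4),"rows",n,"per",(d/n).round(4));p=w
E
python3 leg.py '[0.45,0.3,0.231]' '[0.5,0,0.231]' '[0.386,-0.279,0.12]'
```

```text
time_s: 0.72
tcp_pos: [0.228, 0.6083, 0.2307]
eef_rot: [0.586, 0.81, -0.0, 0.0]
force: [0.5, -0.7, 0.2]
finger_gap: 0.0601
finger_force: 0.0
tcp [0.228  0.6083 0.2307] a 108.27 z [-0.    -0.001 -1.   ] F [ 0.48 -0.71  0.23] gap 0.0601 grip 0.0 t 0.725
to [0.45  0.3   0.231] total [-1.4495e+00  4.5660e-01 -2.0000e-04] rows 7 per [-0.2071  0.0652 -0.    ]
to [0.5   0.    0.231] total [-1.2022e+00 -1.8620e-01  1.1000e-03] rows 5 per [-2.404e-01 -3.720e-02  2.000e-04]
to [ 0.386 -0.279  0.12 ] total [-0.9164 -0.7826  0.4452] rows 6 per [-0.1527 -0.1304  0.0742]
```

```bash
python3 -m creep '[[-0.207,0.065,0,0,0,0,60],[-0.207,0.065,0,0,0,0,60],[-0.207,0.065,0,0,0,0,60],[-0.207,0.065,0,0,0,0,60],[-0.207,0.065,0,0,0,0,60]]' >/dev/null
python3 -m creep '[[-0.207,0.065,0,0,0,0,60],[-0.207,0.065,0,0,0,0,60],[-0.24,-0.037,0,0,0,0,60],[-0.24,-0.037,0,0,0,0,60],[-0.24,-0.037,0,0,0,0,60]]' >/dev/null
python3 -m creep '[[-0.24,-0.037,0,0,0,0,60],[-0.24,-0.037,0,0,0,0,60],[-0.153,-0.13,0.07,0,0,0,60],[-0.153,-0.13,0.07,0,0,0,60],[-0.153,-0.13,0.07,0,0,0,60]]'
python3 leg.py '[0.386,-0.279,0.12]'
```

```text
time_s: 2.6
tcp_pos: [0.4466, -0.1387, 0.1782]
eef_rot: [0.584, 0.812, 0.0, -0.0]
force: [1.0, -0.4, -0.1]
finger_gap: 0.0601
finger_force: 0.0
tcp [ 0.4466 -0.1387  0.1782] a 108.6 z [ 0.  0. -1.] F [ 0.96 -0.36 -0.14] gap 0.0601 grip 0.0 t 2.6
to [ 0.386 -0.279  0.12 ] total [-0.4545 -0.4089  0.2324] rows 3 per [-0.1515 -0.1363  0.0775]
```

```bash
python3 -m creep '[[-0.152,-0.136,0.077,0,0,0,60],[-0.152,-0.136,0.077,0,0,0,60],[-0.151,-0.136,0.077,0,0,0,60],[0,0,0,0,0,0,60],[0,0,0,0,0,0,60]]' >/dev/null
python3 leg.py '[0.3855,-0.279,0.026]'
python3 - <<'E'
from workcell import get_image
import cv2
d=get_image("scene");cv2.imwrite("pics/s1.png",cv2.resize(d["img"][150:270,220:380],None,fx=4,fy=4,interpolation=cv2.INTER_CUBIC))
E
```

```text
tcp [ 0.3873 -0.2772  0.1208] a 108.58 z [-0.     0.001 -1.   ] F [-0.19 -0.32  0.35] gap 0.0602 grip 0.0 t 3.225
to [ 0.3855 -0.279   0.026 ] total [-0.0048 -0.0089  0.3794] rows 2 per [-0.0024 -0.0044  0.1897]
```

View pics/s1.png

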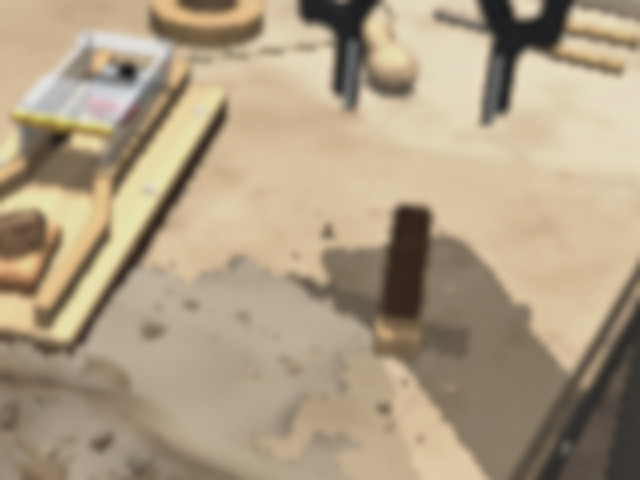

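The open fingers (crop px 345,105 and 490,120) straddle the handle (407,210). Descending and gripping.

```bash
python3 -m creep '[[-0.002,-0.004,0.13,0,0,0,60],[-0.003,-0.005,0.13,0,0,0,60],[0,0,0.119,0,0,0,60],[0,0,0,0,0,0,60],[0,0,0,0,0,0,60]]' >/dev/null
python3 leg.py
python3 -m creep '[[0,0,0,0,0,0,12],[0,0,0,0,0,0,12],[0,0,0,0,0,0,12],[0,0,0,0,0,0,12],[0,0,0,0,0,0,12]]' 50 >/dev/null
python3 leg.py
python3 -m creep '[[0,0,-0.15,0,0,0,12],[0,0,-0.15,0,0,0,12],[0,0,-0.1,0,0,0,12],[0,0,0,0,0,0,12],[0,0,0,0,0,0,12]]' >/dev/null
python3 leg.py
python3 - <<'E'
from workcell import get_image
import cv2
d=get_image("top");cv2.imwrite("pics/t2.png",d["img"]);cv2.imwrite("pics/t2c.png",cv2.resize(d["img"][130:300,190:350],None,fx=3.5,fy=3.5,interpolation=cv2.INTER_CUBIC))
E
```

```text
tcp [ 0.3868 -0.2793  0.0273] a 108.69 z [ 0.002 -0.    -1.   ] F [-0.2  -0.24  0.48] gap 0.0597 grip 0.0 t 3.9
tcp [ 0.386  -0.2797  0.027 ] a 108.6 z [ 0.001  0.    -1.   ] F [-0.92  0.87  6.32] gap 0.0192 grip 51.4 t 4.525
tcp [ 0.3848 -0.2789  0.1253] a 108.61 z [-0.001  0.001 -1.   ] F [-1.18 -0.48 -0.02] gap 0.0192 grip 50.5 t 5.15
```

View pics/t2c.png

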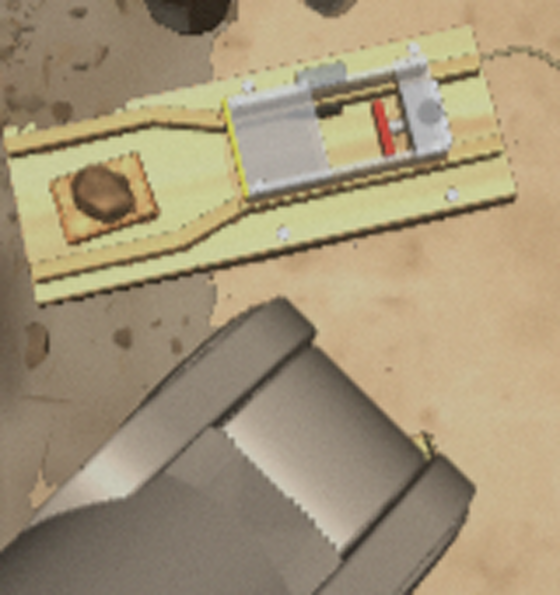

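```bash
python3 -m creep '[[0,0,0,0,0,0.194,12],[0,0,0,0,0,0,12]]' >/dev/null
cat > jl.py <<'E'
# usage: jl.py x y z(sole) in mm, jig frame of stick origin
import sys
from h import *
from workcell import sensors
from scipy.spatial.transform import Rotation as Ro
th=-1.3479;J=np.array([.5892,-.2575]);c,q=np.cos(th),np.sin(th);Rj=np.array([[c,-q],[q,c]])
s=sensors.state();p=np.array(s["tcp_pos"]);R=Ro.from_quat(s["eef_rot"])
a=np.degrees(np.arctan2(*R.as_matrix()[[1,0],0]))
F=np.array(s["force"])
print("t",s["time_s"],"jig xy mm",(Rj.T@(p[:2]-J)*1e3).round(1),"sole z",round(p[2]*1e3-27,1),"yawerr",round(a-np.degrees(th)-180,2),"z",R.as_matrix()[:,2].round(3),"Fjig",(Rj.T@F[:2]).round(2),F[2].round(2),"gap",round(s["finger_gap"]*1e3,1),"grip",np.round(s["finger_force"],0))
if len(sys.argv)>1:
    w=np.array(sys.argv[1:4],float)/1e3;w=np.r_[Rj@w[:2]+J,w[2]+.027];d=R.inv().apply(w-p)/.25;n=int(np.ceil(np.linalg.norm(d)/.25));print("world",w.round(3),"total",d.round(4),"rows",n,"per",(d/n).round(4))
E
python3 jl.py -215 -2 98
```

```text
t 5.45 jig xy mm [ -24.1 -204.3] sole z 98.1 yawerr 0.06 z [-0.002  0.001 -1.   ] Fjig [0.35 0.12] -0.93 gap 19.0 grip 51.0
world [ 0.54  -0.048  0.125] total [ 7.628e-01  8.100e-01 -5.000e-04] rows 5 per [ 1.526e-01  1.620e-01 -1.000e-04]
```

```bash
python3 -m creep '[[0.153,0.162,0,0,0,0,12],[0.153,0.162,0,0,0,0,12],[0.153,0.162,0,0,0,0,12],[0.153,0.162,0,0,0,0,12],[0.153,0.162,0,0,0,0,12]]' >/dev/null
python3 -m creep '[[0,0,0,0,0,0,12],[0,0,0,0,0,0,12]]' >/dev/null
python3 jl.py -215 -2 27
python3 - <<'E'
from workcell import get_image
import cv2
d=get_image("top");cv2.imwrite("pics/t3.png",d["img"]);cv2.imwrite("pics/t3c.png",cv2.resize(d["img"][110:230,150:350],None,fx=4,fy=4,interpolation=cv2.INTER_CUBIC))
E
```

```text
t 6.325 jig xy mm [-214.4   -2.1] sole z 98.5 yawerr 0.06 z [-0.002 -0.001 -1.   ] Fjig [ 0.89 -0.5 ] -0.13 gap 19.2 grip 51.0
world [ 0.54  -0.048  0.054] total [0.0027 0.001  0.2858] rows 2 per [0.0014 0.0005 0.1429]
```

View pics/t3c.png

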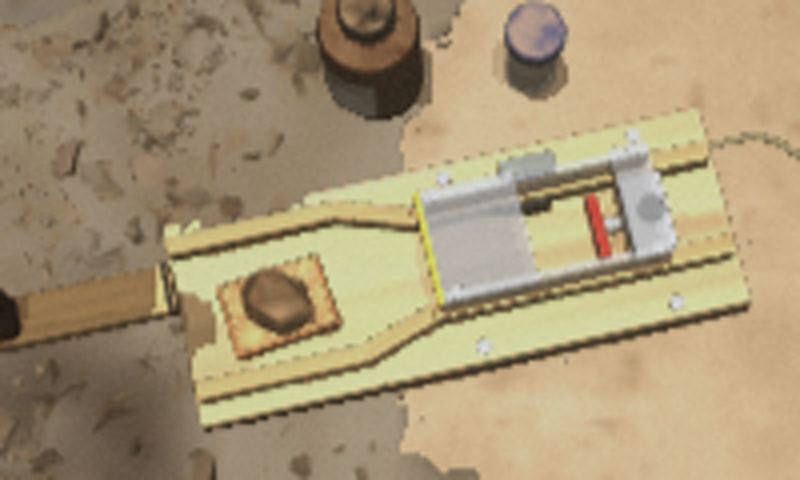

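The stick's nose top edge runs from (155,268) to (165,313) in the crop, lined up behind the carrier. I'll check it against the prediction, then lower.

```bash
python3 - <<'E'
from h import *
th=-1.3479;J=np.array([.5892,-.2575]);c,q=np.cos(th),np.sin(th);Rj=np.array([[c,-q],[q,c]])
for p in((156,268),(166,313),(20,297),(10,345)):print((Rj.T@(unproj(*crop(p,(150,110),4),.1125)-J)*1e3).round(1))
E
python3 -m creep '[[0,0,0.1,0,0,0,12],[0,0,0.1,0,0,0,12],[0,0,0.086,0,0,0,12],[0,0,0,0,0,0,12]]' >/dev/null
python3 jl.py -203 -2 26
```

```text
[-126.5    8.3]
[-125.9  -14.2]
[-191.7    8.6]
[-200.2  -13.2]
t 6.875 jig xy mm [-213.7   -3.7] sole z 26.5 yawerr -0.15 z [-0.004 -0.    -1.   ] Fjig [-0.2  -0.62] -0.07 gap 19.4 grip 51.0
world [ 0.542 -0.06   0.053] total [-0.0427  0.007   0.0021] rows 1 per [-0.0427  0.007   0.0021]
```

```bash
python3 -m creep '[[-0.04,0.004,0,0,0,0,12],[-0.04,0.004,0,0,0,0,12],[-0.03,0.003,0,0,0,0,12],[-0.03,0.002,0,0,0,0,12],[-0.03,0.002,0,0,0,0,12]]' >/dev/null
python3 jl.py
python3 -m creep '[[-0.03,0,0,0,0,0,12],[-0.03,0,0,0,0,0,12],[-0.03,0,0,0,0,0,12],[-0.03,0,0,0,0,0,12],[-0.03,0,0,0,0,0,12]]' >/dev/null
python3 jl.py -100 0 26
```

```text
t 7.5 jig xy mm [-172.     2.8] sole z 27.9 yawerr 0.01 z [ 0.  0. -1.] Fjig [-1.12 -0.07] -0.15 gap 19.5 grip 51.0
t 8.125 jig xy mm [-134.5    3. ] sole z 27.7 yawerr 0.07 z [ 0. -0. -1.] Fjig [-1.84  0.99] -1.28 gap 19.7 grip 51.0
world [ 0.567 -0.16   0.053] total [-0.1382 -0.012   0.0069] rows 1 per [-0.1382 -0.012   0.0069]
```

```bash
python3 -m creep '[[-0.024,-0.006,0.003,0,0,0,12],[-0.024,-0.005,0.003,0,0,0,12],[-0.024,0,0,0,0,0,12],[-0.02,0,0,0,0,0,12],[-0.02,0,0,0,0,0,12]]' >/dev/null
python3 jl.py -100 0 26
python3 - <<'E'
from workcell import get_image
import cv2
d=get_image("top");cv2.imwrite("pics/t4c.png",cv2.resize(d["img"][110:230,150:350],None,fx=4,fy=4,interpolation=cv2.INTER_CUBIC))
E
```

```text
t 8.75 jig xy mm [-106.2   -0.5] sole z 26.2 yawerr -0.03 z [-0.001 -0.    -1.   ] Fjig [-1.4   0.42] -0.52 gap 19.7 grip 51.0
world [ 0.567 -0.16   0.053] total [-0.0248  0.0021  0.0007] rows 1 per [-0.0248  0.0021  0.0007]
```

View pics/t4c.png

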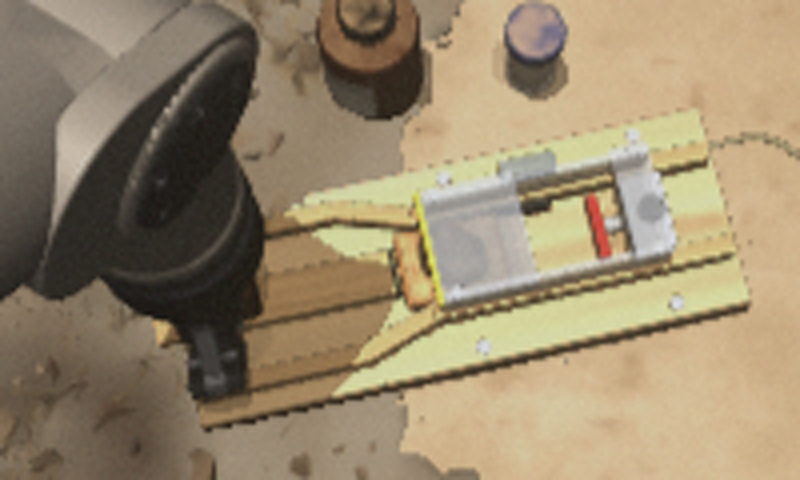

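```bash
python3 - <<'E'
from h import *
th=-1.3479;J=np.array([.5892,-.2575]);c,q=np.cos(th),np.sin(th);Rj=np.array([[c,-q],[q,c]])
for z in(.03,.036,.045):print(z,[(Rj.T@(unproj(*crop(p,(150,110),4),z)-J)*1e3).round(1) for p in((587,197),(602,257),(392,250),(408,308))])
E
for i in 1; do python3 -m creep '[[-0.012,0,0,0,0,0,12],[-0.012,0,0,0,0,0,12]]' >/dev/null; python3 jl.py
python3 -m creep '[[-0.012,0,0,0,0,0,12],[-0.012,0,0,0,0,0,12]]' >/dev/null; python3 jl.py
python3 -m creep '[[-0.012,0,0,0,0,0,12],[-0.012,0,0,0,0,0,12]]' >/dev/null; python3 jl.py; done
```

```text
0.03 [array([92.8, 18.6]), array([ 92.7, -14.7]), array([-13.6,  13.1]), array([-12.1, -19.1])]
0.036 [array([91.9, 17.1]), array([ 91.9, -16.1]), array([-13.7,  11.6]), array([-12.3, -20.4])]
0.045 [array([90.6, 14.7]), array([ 90.6, -18.1]), array([-13.9,   9.3]), array([-12.5, -22.3])]
t 9.05 jig xy mm [-100.9   -0.2] sole z 26.3 yawerr 0.01 z [-0.     0.001 -1.   ] Fjig [-1.94 -0.23] 0.39 gap 19.3 grip 51.0
t 9.3 jig xy mm [-96.2  -0.3] sole z 26.1 yawerr 0.02 z [-0.002  0.003 -1.   ] Fjig [-5.81 -1.67] 0.57 gap 19.1 grip 51.0
t 9.55 jig xy mm [-91.4  -0.3] sole z 25.9 yawerr 0.05 z [-0.003  0.004 -1.   ] Fjig [-7.31 -0.96] 2.65 gap 19.8 grip 51.0
```

```bash
python3 -m creep '[[-0.012,0,-0.003,0,0,0,12],[-0.012,0,0,0,0,0,12]]' >/dev/null; python3 jl.py
python3 -m creep '[[-0.012,0,0,0,0,0,12],[-0.012,0,0,0,0,0,12]]' >/dev/null; python3 jl.py
python3 -m creep '[[-0.012,0,0,0,0,0,12],[-0.008,0,0,0,0,0,12]]' >/dev/null; python3 jl.py
python3 -m creep '[[-0.008,0,0,0,0,0,12],[-0.008,0,0,0,0,0,12]]' >/dev/null; python3 jl.py
```

```text
t 9.8 jig xy mm [-86.4  -0.4] sole z 26.2 yawerr 0.07 z [-0.004  0.006 -1.   ] Fjig [-8.8  -0.88] 2.51 gap 19.5 grip 51.0
t 10.05 jig xy mm [-79.7  -0.5] sole z 26.2 yawerr 0.07 z [-0.003  0.005 -1.   ] Fjig [-6.92 -0.48] 1.06 gap 19.1 grip 51.0
t 10.3 jig xy mm [-74.7  -0.5] sole z 26.2 yawerr 0.07 z [-0.003  0.005 -1.   ] Fjig [-6.77 -0.94] -0.4 gap 19.4 grip 51.0
t 10.55 jig xy mm [-70.8  -0.5] sole z 26.2 yawerr 0.07 z [-0.003  0.005 -1.   ] Fjig [-5.78 -0.5 ] 0.36 gap 19.8 grip 51.0
```

```bash
for i in 1; do python3 -m creep '[[-0.006,0,0,0,0,0,12],[-0.006,0,0,0,0,0,12]]' >/dev/null; python3 jl.py
python3 -m creep '[[-0.006,0,0,0,0,0,12],[-0.006,0,0,0,0,0,12]]' >/dev/null; python3 jl.py
python3 -m creep '[[-0.006,0,0,0,0,0,12],[-0.006,0,0,0,0,0,12]]' >/dev/null; python3 jl.py
python3 -m creep '[[-0.006,0,0,0,0,0,12]]' >/dev/null; python3 jl.py; done
```

```text
t 10.8 jig xy mm [-67.8  -0.5] sole z 26.2 yawerr 0.07 z [-0.003  0.005 -1.   ] Fjig [-6.36 -0.37] 0.82 gap 19.3 grip 51.0
t 11.05 jig xy mm [-64.8  -0.6] sole z 26.2 yawerr 0.08 z [-0.003  0.005 -1.   ] Fjig [-5.92 -1.41] 1.06 gap 19.5 grip 51.0
t 11.3 jig xy mm [-61.8  -0.6] sole z 26.2 yawerr 0.07 z [-0.004  0.005 -1.   ] Fjig [-6.43 -1.3 ] 0.49 gap 19.4 grip 51.0
t 11.425 jig xy mm [-60.3  -0.6] sole z 26.2 yawerr 0.07 z [-0.004  0.005 -1.   ] Fjig [-6.77 -1.8 ] 0.75 gap 19.2 grip 51.0
```

```bash
for i in 1; do python3 -m creep '[[-0.005,0,0,0,0,0,12]]' >/dev/null; python3 jl.py
python3 -m creep '[[-0.005,0,0,0,0,0,12]]' >/dev/null; python3 jl.py
python3 -m creep '[[-0.004,0,0,0,0,0,12]]' >/dev/null; python3 jl.py; done
```

```text
t 11.55 jig xy mm [-59.   -0.6] sole z 26.2 yawerr 0.07 z [-0.004  0.005 -1.   ] Fjig [-6.99 -1.98] 0.84 gap 19.4 grip 51.0
t 11.675 jig xy mm [-58.   -0.7] sole z 26.2 yawerr 0.07 z [-0.004  0.005 -1.   ] Fjig [-8.08 -1.74] 2.3 gap 19.6 grip 51.0
t 11.8 jig xy mm [-57.7  -0.6] sole z 26.2 yawerr 0.08 z [-0.004  0.006 -1.   ] Fjig [-7.41 -1.96] 3.84 gap 19.2 grip 51.0
```

```bash
for i in 1; do python3 -m creep '[[-0.004,0,0,0,0,0,12],[0,0,0,0,0,0,12]]' >/dev/null; python3 jl.py
python3 -m creep '[[-0.004,0,0,0,0,0,12],[0,0,0,0,0,0,12]]' >/dev/null; python3 jl.py
python3 -m creep '[[0,0,0,0,0,0,12]]' >/dev/null; python3 jl.py; done
```

```text
t 12.05 jig xy mm [-57.2  -0.6] sole z 26.3 yawerr 0.09 z [-0.005  0.007 -1.   ] Fjig [-9.59 -2.74] 3.98 gap 19.5 grip 51.0
t 12.3 jig xy mm [-56.7  -0.6] sole z 26.3 yawerr 0.1 z [-0.005  0.008 -1.   ] Fjig [-10.88  -2.7 ] 3.87 gap 19.1 grip 51.0
t 12.425 jig xy mm [-56.8  -0.6] sole z 26.3 yawerr 0.11 z [-0.005  0.008 -1.   ] Fjig [-11.    -2.29] 5.14 gap 19.6 grip 51.0
```

```bash
for i in 1; do python3 -m creep '[[-0.004,0,0,0,0,0,12],[0,0,0,0,0,0,12]]' >/dev/null; python3 jl.py
python3 -m creep '[[-0.004,0,0,0,0,0,12],[0,0,0,0,0,0,12],[0,0,0,0,0,0,12],[0,0,0,0,0,0,12]]' >/dev/null; python3 jl.py; done
```

```text
t 12.675 jig xy mm [-56.3  -0.5] sole z 26.3 yawerr 0.11 z [-0.006  0.009 -1.   ] Fjig [-11.06  -2.65] 5.59 gap 19.2 grip 52.0
t 13.175 jig xy mm [-55.9  -0.5] sole z 26.4 yawerr 0.13 z [-0.006  0.01  -1.   ] Fjig [-13.26  -2.17] 6.59 gap 19.2 grip 52.0
```

```bash
for i in 1; do python3 -m creep '[[0.02,0,0,0,0,0,12],[0.02,0,0,0,0,0,12],[0.04,0,0,0,0,0,12],[0.06,0,0,0,0,0,12],[0.1,0,0,0,0,0,12]]' >/dev/null; python3 jl.py
python3 -m creep '[[0.1,0,0,0,0,0,12],[0.1,0,0,0,0,0,12],[0.1,0,0,0,0,0,12],[0.1,0,0,0,0,0,12],[0,0,0,0,0,0,12]]' >/dev/null; python3 jl.py -215 0 100; done
```

```text
t 13.8 jig xy mm [-1.1e+02 -1.0e-01] sole z 27.2 yawerr -0.06 z [ 0.001 -0.001 -1.   ] Fjig [-0.59  0.53] -0.01 gap 19.2 grip 51.0
t 14.425 jig xy mm [-2.129e+02  2.000e-01] sole z 26.8 yawerr 0.27 z [-0.     0.002 -1.   ] Fjig [-0.31  0.43] -1.83 gap 19.3 grip 51.0
world [ 0.542 -0.048  0.127] total [ 0.0088 -0.001  -0.2926] rows 2 per [ 0.0044 -0.0005 -0.1463]
```

```bash
python3 -m creep '[[0,0,-0.1,0,0,0,12],[0,0,-0.1,0,0,0,12],[0,0,-0.09,0,0,0,12],[0,0,0,0,0,0,12]]' >/dev/null; python3 jl.py -25 -204 98
python3 - <<'E'
from workcell import get_image
import cv2
d=get_image("top");cv2.imwrite("pics/t5c.png",cv2.resize(d["img"][110:230,190:350],None,fx=5,fy=5,interpolation=cv2.INTER_CUBIC))
E
```

```text
t 14.925 jig xy mm [-208.3    1.1] sole z 101.2 yawerr -0.06 z [ 0.005 -0.    -1.   ] Fjig [ 0.1  -0.05] -0.84 gap 19.9 grip 51.0
world [ 0.385 -0.278  0.125] total [-0.734  -0.8198  0.01  ] rows 5 per [-0.1468 -0.164   0.002 ]
```

View pics/t5c.png

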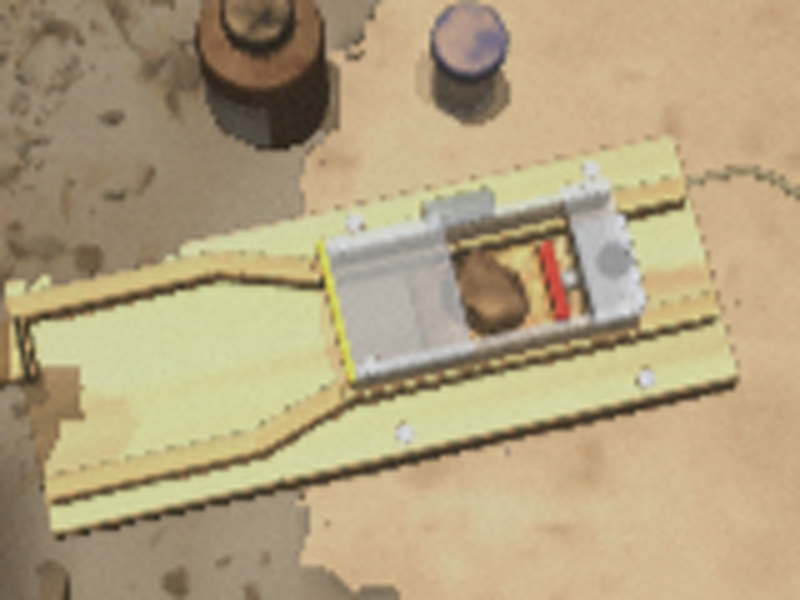

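The carrier lump (490,290) sits against the red buffer (550,280), which has moved about 2 px (roughly 4 mm) from rest. Now I'll return the stick.

```bash
python3 -m creep '[[-0.147,-0.164,0,0,0,0,12],[-0.147,-0.164,0,0,0,0,12],[-0.147,-0.164,0,0,0,0,12],[-0.147,-0.164,0,0,0,0,12],[-0.146,-0.164,0,0,0,0,12]]' >/dev/null
python3 -m creep '[[0,0,0,0,0,0,12],[0,0,0.12,0,0,0,12],[0,0,0.12,0,0,0,12],[0,0,0.1,0,0,0,12],[0,0,0,0,0,0,12]]' >/dev/null; python3 jl.py -25 -204 0.5
```

```text
t 16.225 jig xy mm [ -28.2 -206.4] sole z 12.3 yawerr 0.03 z [-0.005  0.002 -1.   ] Fjig [-0.13 -0.79] -0.07 gap 19.7 grip 51.0
world [ 0.385 -0.278  0.028] total [-0.013   0.0099  0.0473] rows 1 per [-0.013   0.0099  0.0473]
```

```bash
python3 -m creep '[[0,0,0.02,0,0,0,12],[0,0,0.016,0,0,0,12],[0,0,0.008,0,0,0,12],[0,0,0,0,0,0,12]]' >/dev/null; python3 jl.py
python3 -m creep '[[0,0,0.004,0,0,0,12],[0,0,0,0,0,0,12]]' >/dev/null; python3 jl.py
```

```text
t 16.725 jig xy mm [ -26.2 -204.9] sole z 3.7 yawerr 0.01 z [ 0.  0. -1.] Fjig [ 0.72 -0.06] -0.69 gap 19.2 grip 51.0
t 16.975 jig xy mm [ -26.3 -205. ] sole z 2.6 yawerr 0.01 z [ 0.  0. -1.] Fjig [1.19 0.42] -1.05 gap 19.3 grip 51.0
```

```bash
python3 -m creep '[[0,0,0.004,0,0,0,12],[0,0,0.004,0,0,0,12],[0,0,0,0,0,0,12]]' >/dev/null; python3 jl.py
python3 -m creep '[[0,0,0.003,0,0,0,12],[0,0,0,0,0,0,12]]' >/dev/null; python3 jl.py
```

```text
t 17.35 jig xy mm [ -26.3 -205.1] sole z 0.4 yawerr 0.01 z [-0.  0. -1.] Fjig [-0.32  0.49] -0.93 gap 19.5 grip 51.0
t 17.6 jig xy mm [ -26.2 -205.1] sole z -0.0 yawerr 0.0 z [ 0.  0. -1.] Fjig [-0.92 -0.8 ] 2.72 gap 19.6 grip 51.0
```

Touched down. I'll open slowly, then go up.

```bash
python3 -m creep '[[0,0,0,0,0,0,24],[0,0,0,0,0,0,30],[0,0,0,0,0,0,60],[0,0,0,0,0,0,60],[0,0,0,0,0,0,60]]' >/dev/null; python3 jl.py
python3 -m creep '[[0,0,-0.1,0,0,0,60],[0,0,-0.2,0,0,0,60],[0.1,0,-0.2,0,0,0,60],[0.2,-0.1,0,0,0,0,60],[0.2,0,0,0,0,0,60]]' >/dev/null
python3 -m creep '[[0.2,0,0,0,0,0,60],[0.2,0,0,0,0,0,60],[0.2,0,0,0,0,0,60],[0,0,0,0,0,0,60],[0,0,0,0,0,0,60]]' >/dev/null; python3 jl.py
python3 - <<'E'
from workcell import get_image
import cv2,numpy as np
a=cv2.resize(get_image("top")["img"][130:300,190:350],None,fx=2.4,fy=2.4,interpolation=cv2.INTER_CUBIC)
b=cv2.resize(get_image("scene")["img"][150:270,200:360],(400,300),interpolation=cv2.INTER_CUBIC)
c=np.zeros((408,784,3),np.uint8);c[:a.shape[0],:384]=a[:408,:384];c[:300,384:]=b;cv2.imwrite("pics/end.png",c)
E
```

```text
t 18.225 jig xy mm [ -26.2 -205.1] sole z -0.2 yawerr 0.0 z [ 0.  0. -1.] Fjig [ 0.29 -0.94] 0.44 gap 59.9 grip 0.0
t 19.475 jig xy mm [-300.8 -230.1] sole z 124.8 yawerr -0.01 z [ 0.  0. -1.] Fjig [ 0.55 -0.11] 0.97 gap 60.3 grip 0.0
```

View pics/end.png

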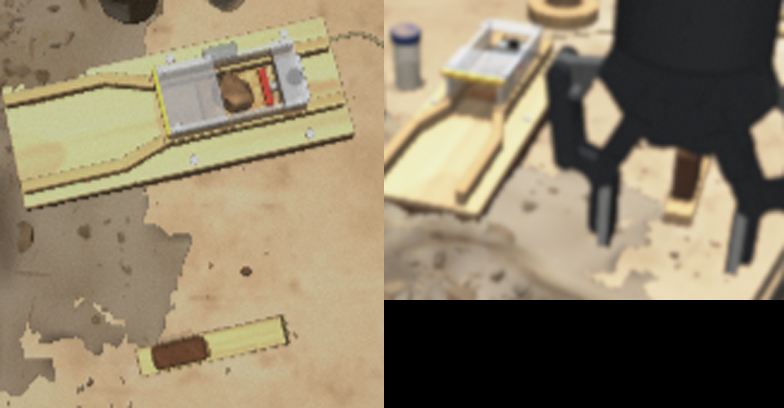

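The stick stands upright on the bench at (215,345), clear of the jig. The carrier is still nipped at the buffer (240,90).

```bash
python3 -c "
from workcell import workorder
print(workorder.finish_job())"
```

```text
the job is handed in; nothing more can be done
None
```

The job is handed in, with no verdict returned: by force and camera, the carrier is nipped against the buffer (pressed in about 4 mm, roughly 6 N at the push) and the stick stands upright on the bench, off the jig.

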